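# Take the charged battery pack off its bayonet charging dock

### The arm

A 6-joint arm with a two-finger parallel gripper is mounted at the origin on the work surface. World frame = base frame: x ahead of the robot, y to its left, z up, the work surface at z = 0. Lengths are in mm, angles in rad, forces in N, time in s.
With the tool pointing down it reaches from about 275 to 1000 mm from the base axis. Payload 8.4 kg.
Tool frame: the origin (TCP) lies at the very end of the fingers, on their centre line; the grasp point (between the pads) lies r.hold_point_z behind it (r.hold_point_z is the distance from the TCP to the grasp point, in mm); x points along the fingers, z is the direction in which the jaws open and shut, and the axes are right-handed (so a half turn about x gives the same grasp; the last joint's range is limited). The gripper opens to 85 mm and grips with 20 to 120 N. Pads are 22 mm wide; open, the fingers measure 114 mm over their backs; the gripper's body (76 mm by 85 mm) begins 54 mm behind the grasp point. The pads swing forward as they close: fully open they stand 13 mm farther back than shut.
Start: joints at [1.318, 0.353, 1.633, -0, 1.155, -0.002], TCP at [155.11, 605.449, 231.281] pointing down, gripper open.
Joint ranges: [-2.63, 2.63], [-0.92, 2.1], [0.06, 2.66], [-1.3, 4.44], [0, 2.69], [-3.02, 3.02]. Speed limits (rad/s): [2.22, 2.22, 2.79, 3.14, 3.14, 3.14].

### API

Orientations are given as [roll, pitch, yaw] about the fixed x, y, z axes, in that order (R = Rz(yaw) Ry(pitch) Rx(roll)).
In Python, from rig import r gives the robot as it stands.
- The arm moves only by the tool jog_arm, never from a script. Its argument "series" is a list of rows, each a list of 7 numbers: the turn, a rotation vector about the tool's x, y, z in degrees, then the shift along the tool's x, y, z in cm, then the opening, from 0 (shut) to 1 (fully open). In form: [[wx, wy, wz, tx, ty, tz, fingers], ...]. A call has 1 to 20 rows; each row shifts and turns the commanded pose from where the row before left it, along the tool's axes as they then stand; what a row does not reach is not made up. A row lasts 1/10 s, in which the tool goes at most 50 mm and 8.59 degrees, less where a joint would pass 70% of its speed; a pose out of reach is approached as far as the arm can. A call with a gripper value outside its range is refused whole. The fingers move at their own pace and stop on an object; "force" is the grip in N (left out, the last holds). Time passes only in rows, so rows that do not move let the fingers close. It gives the time, the measured TCP pose, the force and the opening at its end, in the units of the state.
- r.sense(): the state, without advancing time (a new reading comes with each control period).
- r.grab_frame(name): name is "side" or "top"; returns (picture, depth): 480x640x3 uint8, red, green, blue; 480x640 float32, mm along the optical axis (not along the pixel's ray), 0 where there is no reading.
- r.get_calibration(name): a dict with "mtx" (3x3 intrinsics, pixels), "position" and "rotation" of the camera in the world. Camera axes: x right, y down, z forward; pixel columns grow to the right and rows downward; lengths in mm; the calibration is good to about 2 mm. A picture is of the moment at which its call begins. get_calibration takes no time and is no camera call.
- r.sign_off(): hands the job in, once; it reports no verdict.
The state is a dict: "clock": time; "qpos": joint angles; "qvel": joint speeds; "joint_efforts": joint torques, N m; "eef_pos": TCP position; "tcp_rot": TCP orientation; "contact_force": force on the tool from outside, world axes, zero at the start; "wrist_torque": the same for the moment, N m; "opening": opening from 0.0 (shut) to 1.0 (fully open).
Only numpy, scipy, OpenCV 4.12 (cv2) and the standard library are available. Lean on these libraries where they do the work, as an engineer would, in place of code of your own. Each camera call takes 0.05 s, during which the arm holds its last target.

### The job

The pack with the green collar is charged: push its dock's pink release button fully in, then twist the pack anticlockwise up to a quarter turn, until you feel it meet its stop, lift it straight off without forcing anything, and stand it upright inside the white tray; set it down, do not drop it, and let go. Leave the orange pack, its dock and everything else on the table as they are.

Things in the scene. Friction and masses are not known exactly. Their poses are not given: they have to be found in the camera images.
- dock: Black charging dock fixed to the table: octagon 92 mm across, 28 mm high, square foot 96 mm wide, and a button block 24 mm high out to 82 mm from the axis. Origin: on the table, on the well's axis; z up, x from that axis towards the button. It holds the green pack. Fingers must not press dock or button with over 40 N, nor may pack and dock press on each other with over 45 N
- dock_well (a point): on the well's axis at the top of the dock's metal ring, 28 mm above the table. The pack's two lugs sit under this ring; a sprung plate pushes the pack up with about 6 N. With the button in, the pack turns anticlockwise seen from above until its lugs meet a stop 50 to 86 degrees from locked: it differs each time, is not seen, and is felt as a moment about the axis rising quickly from near zero
- dock_slots (a point): same axis, at the ring's underside, 18.5 mm above the table: two release slots, hidden by the collar. At the stop the lugs have 1 mm to spare ahead and 1 mm behind (at 21 mm radius): from the stop back to about 2.5 degrees before it the pack lifts straight out; elsewhere the ring holds it. Sideways play 1.5 mm
- dock_button (a joint): travel of the release button of the green pack's dock in m: 0 up, 0.010 fully down. It resists with about 4 N and stays where it is pushed; while up its pin blocks the pack's turn; the turn is free from about 0.006, fully in means over 0.0085
- dock_button_top (a point): centre of the top face of that dock's pink round button, 22 mm across, 60 mm from the well's axis along the dock's x, 36 mm above the table when up; pushed vertically down
- pack: Grey battery pack with green collar and green top, 110 to 220 g, 65 mm high. Origin: centre of its underside, z up its axis. Locked, its underside is 10 mm above the table and its x lies along the dock's x. Green collar 70 mm across, 20 to 24 mm above the underside. It is free of the dock once raised 25 mm
- pack_grip (a point): centre of the pack's grip block, 44 mm above its underside: the block spans 24 to 64 mm, is 34 mm long along the pack's x and 28 mm wide along its y: grip it across the 28 mm, along the pack's y
- pack_foot (a point): on the pack's axis 5 mm above its underside: round foot 36 mm across, 20 mm high, with two steel lugs out to 25 mm radius along the pack's +x and -x, 8 mm wide, 2 to 8 mm above the underside
- tray: White square open tray, 130 mm outside, 122 mm inside, rim 18 mm high, floor and walls 4 mm thick, empty, fixed to the table. Origin: centre of its underside
- dock_b: Black charging dock fixed to the table: octagon 92 mm across, 28 mm high, square foot 96 mm wide, and a button block 24 mm high out to 82 mm from the axis. Origin: on the table, on the well's axis; z up, x from that axis towards the button. Same make as the other; it holds the orange pack, which is still charging. Leave alone.
- dock_b_button (a joint): travel of the other dock's button in m, 0 up; leave alone
- pack_b: same pack with orange collar and top, in the other dock; leave alone. Origin: centre of its underside
- pigment_a: standing brown pigment bottle, 32 mm across, 85 mm high; leave alone. Origin under its centre
- pigment_b: standing dark brown pigment bottle, 32 mm across, 85 mm high; leave alone. Origin under its centre
- carton: standing purple carton 50 x 80 x 110 mm; leave alone. Origin under its centre
- pen: black cordless shading pen with a pink band lying on the table, 130 mm long, 27 mm thick; leave alone. Origin under its middle

How it is judged:
By the outcome, as a careful person would: the job done as asked, in the order asked, and still so for the second after the job is handed in, with the robot touching nothing.
It also fails if it takes over 72 s, if anything falls off the work surface, if the arm or the gripper's body presses on something with over 40 N, if the wrist force passes 120 N, or if a joint passes its speed limit or range.

## Working session

There is one attempt and no reset: what is moved stays moved. The work goes in short steps, Python scripts to look and compute and a tool call to move; the robot and the scene stay as the last step left them, time stands still between calls to the robot, and variables do not carry over. Pictures are saved under pics/ and viewed, and the job is handed in when it is done.

Besides the shell and the picture viewer there is one more tool, called after ">>>" as name(argument=value, ...) on one line, values as JSON. jog_arm: Moves the arm, as the interface text tells. Its arguments: {"type":"object","properties":{"series":{"type":"array"},"force":{"type":"number"}},"required":["series"]}

```bash
mkdir -p pics; ls
python3 - <<'E'
from rig import r
import cv2,numpy as np
print(r.sense(), r.hold_point_z)
for n in("side","top"):
    p,d=r.grab_frame(n); cv2.imwrite(f"pics/{n}0.png",p[:,:,::-1]); np.save(f"pics/{n}0.npy",d); print(n,r.get_calibration(n))
E
```

```text
pics
{'clock': 0.0, 'qpos': array([ 1.31760775e+00,  3.53616782e-01,  1.63413720e+00, -2.16016608e-05,
        1.15522466e+00, -2.37130542e-03]), 'qvel': array([ 2.14071299e-03, -8.60198619e-05,  1.39468017e-04, -2.95008660e-04,
       -4.21924890e-04,  1.17587480e-04]), 'joint_efforts': array([ 1.44197779e-04, -6.05261278e+01, -3.42070270e+01,  1.92990824e-04,
        9.68282955e-03, -5.58447709e-05]), 'eef_pos': array([154.9901598 , 604.97740987, 230.57997078]), 'tcp_rot': array([-3.1297145 ,  1.5694102 , -1.80972671]), 'contact_force': array([-0.34925998, -0.36325245, -1.10783685]), 'wrist_torque': array([-0.02496955,  0.0047287 ,  0.02410095]), 'opening': 1.0002411647313383} 18.700000000000003
side {'mtx': array([[623.88681624,   0.        , 324.86385801],
       [  0.        , 623.88681624, 240.71828023],
       [  0.        ,   0.        ,   1.        ]]), 'position': array([ -60.98306372, -955.30334905,  920.18233053]), 'rotation': array([-2.23655889, -0.00493945, -0.62571133])}
top {'mtx': array([[604.34918613,   0.        , 328.48222629],
       [  0.        , 604.34918613, 228.99117532],
       [  0.        ,   0.        ,   1.        ]]), 'position': array([ 503.20710097, -107.90858107, 1174.49536866]), 'rotation': array([-3.08019869,  0.0206794 , -1.58182192])}
```

View pics/side0.png

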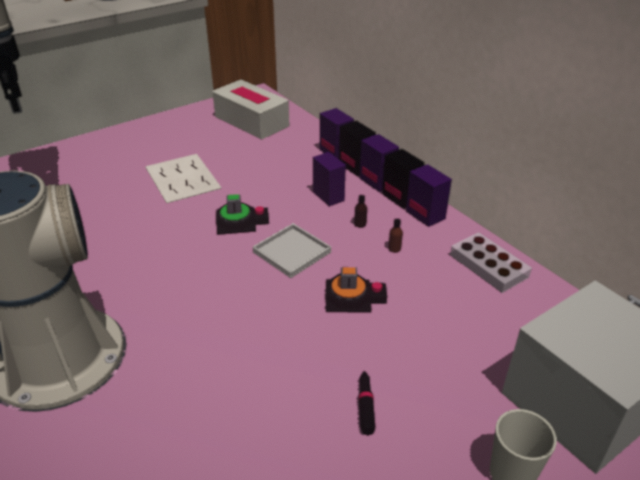

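View pics/top0.png

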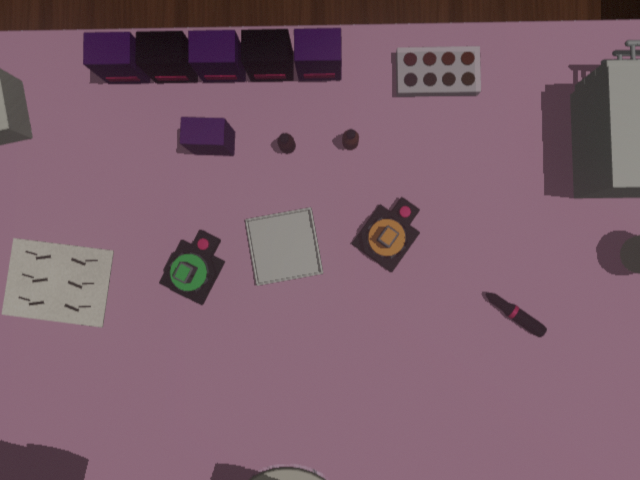

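```bash
cat > h.py <<'E'
from rig import r
import cv2,numpy as np
from scipy.spatial.transform import Rotation as R
def cam(n):
    c=r.get_calibration(n); return c['mtx'],np.array(c['position']),R.from_euler('xyz',c['rotation']).as_matrix()
def back(n,uv,z):
    K,p,M=cam(n); ray=M@np.linalg.solve(K,[uv[0],uv[1],1.]); return p+ray*(z-p[2])/ray[2]
def proj(n,X):
    K,p,M=cam(n); q=(np.atleast_2d(X)-p)@M; q=q@K.T; return q[:,:2]/q[:,2:]
def crop(n,src,u,v,w,h,s,out):
    im=cv2.imread(src) if isinstance(src,str) else src
    cv2.imwrite(out,cv2.resize(im[v:v+h,u:u+w],None,fx=s,fy=s,interpolation=cv2.INTER_CUBIC))
E
python3 - <<'E'
from h import *
for n in("top","side"):
    d=np.load(f"pics/{n}0.npy");K,p,M=cam(n)
    for uv in([(188,272),(203,244),(285,247),(400,400)] if n=="top" else [(235,212),(260,211),(292,250),(200,300)]):
        dd=d[uv[1],uv[0]]; print(n,uv,dd,np.round(p+M@(np.linalg.solve(K,[uv[0],uv[1],1.])*dd),1))
crop("top","pics/top0.png",150,220,80,90,7,"pics/c1.png")
crop("side","pics/side0.png",205,185,75,55,10,"pics/c2.png")
crop("top","pics/top0.png",235,195,100,100,6,"pics/c3.png")
E
```

```text
top (188, 272) 1105.1794 [495.6 171.9  72.1]
top (203, 244) 1143.6439 [547.9 152.7  36.4]
top (285, 247) 1172.0165 [5.415e+02 2.000e-01 4.500e+00]
top (400, 400) 1153.8481 [ 2.469e+02 -2.174e+02  2.000e-01]
side (235, 212) 1516.6433 [489.3 171.8  37.2]
side (260, 211) 1531.4944 [545.3 148.2  30.8]
side (292, 250) 1457.234 [543.8   5.1   2.7]
side (200, 300) 1333.203 [294.7 -15.3  -4.2]
```

View pics/c1.png

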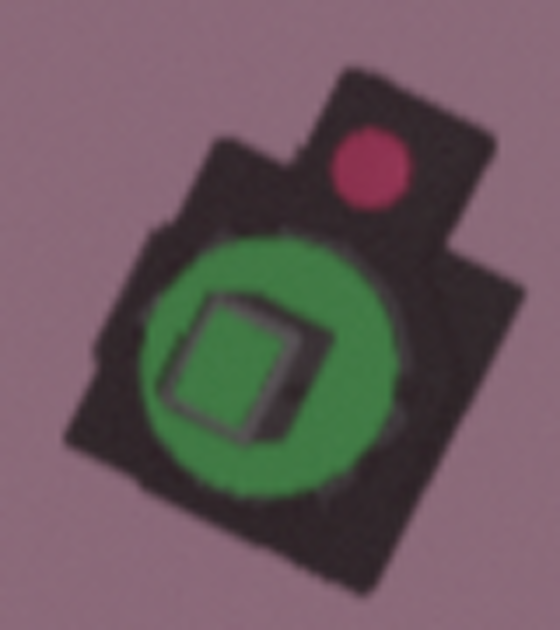

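View pics/c2.png

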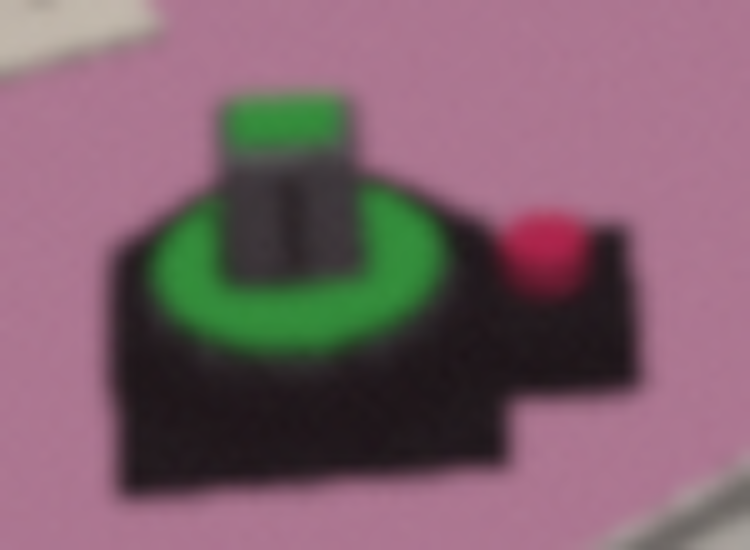

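View pics/c3.png

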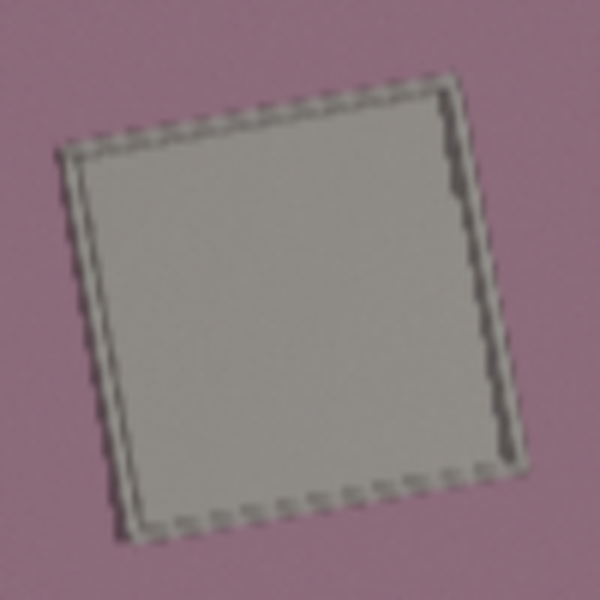

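Run:
```python
from h import *
f=lambda x,y,s,u,v:(u+(x+.5)/s-.5,v+(y+.5)/s-.5)
t=lambda x,y:f(x,y,7,150,220)
C=back("top",t(269,365),34);B=back("top",t(371,169),36)
cs=[(210,297),(300,338),(248,443),(160,390)]
P=[back("top",t(*c),75)[:2] for c in cs]
print("collar",C,"button",B,"d",np.linalg.norm((B-C)[:2]),"yaw",np.degrees(np.arctan2(*(B-C)[1::-1])))
print("packtop",np.mean(P,0),np.round(P,1))
# edges: foot bottom edge(66,440)-(368,597) ; right edge (368,597)-(524,290)
def a(p,q,z):
    p=back("top",t(*p),z);q=back("top",t(*q),z);d=q-p;return np.linalg.norm(d),np.degrees(np.arctan2(d[1],d[0]))
print(a((368,597),(524,290),0),a((66,440),(368,597),0),a((442,245),(495,143),24),a((350,68),(495,140),24))
print(a(cs[3],cs[0],75),a(cs[2],cs[1],75),a(cs[0],cs[1],75),a(cs[3],cs[2],75))
T=lambda x,y:f(x,y,6,235,195)
q=[(62,145),(455,75),(527,468),(128,542)]
Q=[back("top",T(*c),18)[:2] for c in q];print("tray",np.mean(Q,0),np.round(Q,1), [np.linalg.norm(Q[i]-Q[i-1]) for i in range(4)])
s=lambda x,y:f(x,y,10,205,185)
print("side button",back("side",s(547,238),36),"collar",back("side",s(298,265),34),"top",back("side",s(286,122),75))
print("proj check side", proj("side",[[C[0],C[1],34],B]), s(298,265),s(547,238))
```

```text
collar [495.8745677  181.62779422  34.        ] button [548.47004739 153.5720569   36.        ] d 59.61047625918344 yaw -28.076570342313737
packtop [495.74140562 181.56544727] [[514.  186.7]
 [503.1 163.1]
 [475.9 176.6]
 [489.9 199.7]]
(np.float64(95.04021849812949), np.float64(-27.206050288708983)) (np.float64(95.40091470784658), np.float64(-117.64536481344629)) (np.float64(31.2624526117784), np.float64(-27.674088787500647)) (np.float64(44.6727121902868), np.float64(-116.88549810838946))
(np.float64(27.344897123669273), np.float64(-28.382077354818087)) (np.float64(30.312414589051617), np.float64(-26.49530109860467)) (np.float64(26.032843449446148), np.float64(-114.83694623040415)) (np.float64(27.014370012197027), np.float64(-121.22816508807362))
tray [543.503363     2.06966751] [[596.3  75.9]
 [617.2 -50.5]
 [491.3 -72.3]
 [469.2  55.1]] [np.float64(128.80861299294617), np.float64(128.1174274755653), np.float64(127.75753613527863), np.float64(129.3167380524123)]
side button [546.11640484 152.43477199  36.        ] collar [492.00723706 180.39418043  34.        ] top [493.3007146  181.51194863  75.        ]
proj check side [[235.4874708  210.28040504]
 [259.83282444 207.81209144]] (234.35, 211.05) (259.25, 208.35)
```

Run:
```python
from h import *
s=r.sense();M=R.from_euler('xyz',s['tcp_rot']).as_matrix();print(M.round(3))
print(np.degrees(np.arctan2(M[1,2],M[0,2])),np.degrees(s['qpos']), np.degrees(np.arctan2(605,155)))
```

```text
[[-0.    -0.969  0.248]
 [-0.001  0.248  0.969]
 [-1.     0.    -0.001]]
75.63251853287429 [ 7.54936972e+01  2.02605843e+01  9.36239826e+01 -1.07522053e-04
  6.61884036e+01 -1.38777784e-01] 75.6299984848207
```

```bash
cat >> h.py <<'E'
def st():
    s=r.sense();M=R.from_euler('xyz',s['tcp_rot']).as_matrix();th=np.degrees(np.arctan2(M[1,2],M[0,2]))
    print('t',round(s['clock'],2),'tcp',s['eef_pos'].round(2),'th',th.round(2),'tilt',M[:,0].round(4),'F',s['contact_force'].round(2),'T',s['wrist_torque'].round(3),'op',round(s['opening'],3),'q6',np.degrees(s['qpos'][5]).round(1)); return s,M,th
def go(target,theta):
    s,M,th=st(); D=R.from_rotvec([0,0,np.radians(theta)]).as_matrix()
    Mt=np.array([[0,-np.sin(np.radians(theta)),np.cos(np.radians(theta))],[0,np.cos(np.radians(theta)),np.sin(np.radians(theta))],[-1,0,0]])
    d=np.array(target)-s['eef_pos']
    print('rotvec deg',np.degrees(R.from_matrix(M.T@Mt).as_rotvec()).round(2),'shift cm before-turn axes',(M.T@d/10).round(3),'after-turn axes',(Mt.T@d/10).round(3))
E
python3 -c "
from h import *
go([548.6,153,70],62.4)"
```

```text
t 0.1 tcp [155.   605.04 230.62] th 75.63 tilt [-3.0e-04 -1.2e-03 -1.0e+00] F [0.22 0.88 0.37] T [-0.026  0.036 -0.002] op 0.996 q6 -0.1
rotvec deg [ 1.323e+01 -7.000e-02  1.000e-02] shift cm before-turn axes [ 16.105 -49.346 -34.003] after-turn axes [ 16.062 -55.824 -21.824]
```

>>> jog_arm(series=[[6.6,0,0,0,0,0,0],[6.6,0,0,0,0,0,0],[0,0,0,0,-3.72,-1.455,0],[0,0,0,0,-3.72,-1.455,0],[0,0,0,0,-3.72,-1.455,0],[0,0,0,0,-3.72,-1.455,0],[0,0,0,0,-3.72,-1.455,0],[0,0,0,0,-3.72,-1.455,0],[0,0,0,0,-3.72,-1.455,0],[0,0,0,0,-3.72,-1.455,0],[0,0,0,0,-3.72,-1.455,0],[0,0,0,0,-3.72,-1.455,0],[0,0,0,0,-3.72,-1.455,0],[0,0,0,0,-3.72,-1.455,0],[0,0,0,0,-3.72,-1.455,0],[0,0,0,0,-3.72,-1.455,0],[0,0,0,0,-3.72,-1.455,0]], force=60)

```text
clock: 1.8
eef_pos: [549.4, 152.2, 231.1]
tcp_rot: [2.182, 1.57, -3.012]
contact_force: [0.8, 0.9, -0.5]
opening: -0.002
```

>>> jog_arm(series=[[0,0,0,4,0,0,0],[0,0,0,4,0,0,0],[0,0,0,4,0,0,0],[0,0,0,4,0,0,0],[0,0,0,0,0,0,0]])

```text
clock: 2.3
eef_pos: [544.7, 152.5, 66.4]
tcp_rot: [2.322, 1.561, -2.872]
contact_force: [0.3, 0.5, -0.3]
opening: -0.0
```

Run:
```python
from h import *
go([548.6,153,40],62.4)
for n in("top","side"):
    p,d=r.grab_frame(n); cv2.imwrite(f"pics/{n}1.png",p[:,:,::-1])
crop("side","pics/side1.png",205,130,100,110,5,"pics/c4.png")
```

```text
t 2.3 tcp [544.67 152.52  66.37] th 62.43 tilt [-0.0093 -0.0026 -1.    ] F [ 0.33  0.5  -0.27] T [-0.011  0.042 -0.026] op -0.0 q6 -46.9
rotvec deg [ 0.02 -0.38 -0.4 ] shift cm before-turn axes [ 2.634 -0.345  0.241] after-turn axes [ 2.637 -0.326  0.224]
```

View pics/c4.png

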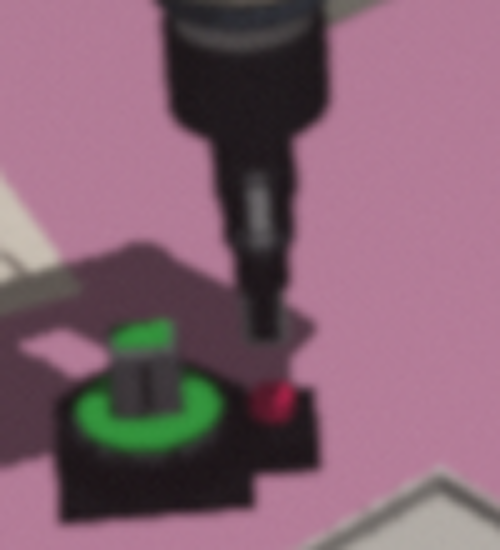

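>>> jog_arm(series=[[0,0,0,1,0,0,0],[0,0,0,1,0,0,0],[0,0,0,0,0,0,0]])

```text
clock: 2.7
eef_pos: [548.5, 153.7, 51.1]
tcp_rot: [2.406, 1.571, -2.788]
contact_force: [-0.2, -0.6, -0.4]
opening: -0.002
```

Run:
```python
from h import *
go([548.6,153,40],62.4)
```

```text
t 2.7 tcp [548.52 153.68  51.06] th 62.43 tilt [-2.e-04 -1.e-04 -1.e+00] F [-0.16 -0.63 -0.44] T [-0.027  0.053  0.016] op -0.002 q6 -46.9
rotvec deg [ 0.03 -0.01 -0.01] shift cm before-turn axes [ 1.106 -0.039 -0.056] after-turn axes [ 1.106 -0.039 -0.056]
```

>>> jog_arm(series=[[0,0,0,0.7,0,0,0],[0,0,0,0.6,0,0,0],[0,0,0,0.2,0,0,0],[0,0,0,0.2,0,0,0],[0,0,0,0.2,0,0,0],[0,0,0,0.2,0,0,0],[0,0,0,0.2,0,0,0],[0,0,0,0,0,0,0],[0,0,0,0,0,0,0]])

```text
clock: 3.6
eef_pos: [549.1, 153.8, 28.2]
tcp_rot: [-0.8, 1.57, 0.29]
contact_force: [-0.4, 0.2, 0.1]
opening: -0.0
```

Run:
```python
from h import *
st()
```

```text
t 3.6 tcp [549.1  153.83  28.2 ] th 62.43 tilt [ 7.e-04  2.e-04 -1.e+00] F [-0.39  0.2   0.08] T [ 0.003 -0.019 -0.026] op -0.0 q6 -46.9
```

>>> jog_arm(series=[[0,0,0,0.05,0,0,0],[0,0,0,0.05,0,0,0]])

```text
clock: 3.8
eef_pos: [549.2, 153.8, 27.5]
tcp_rot: [-0.884, 1.57, 0.205]
contact_force: [0.2, 0.0, 3.9]
opening: -0.003
```

>>> jog_arm(series=[[0,0,0,0.05,0,0,0],[0,0,0,0.05,0,0,0]])

```text
clock: 4.0
eef_pos: [549.2, 153.8, 26.5]
tcp_rot: [-0.856, 1.57, 0.234]
contact_force: [-0.3, -0.8, 4.0]
opening: 0.001
```

Run:
```python
from h import *
st()
p,d=r.grab_frame("side"); cv2.imwrite(f"pics/side2.png",p[:,:,::-1])
crop("side","pics/side2.png",205,150,80,90,6,"pics/c5.png")
```

```text
t 4.0 tcp [549.18 153.81  26.48] th 62.43 tilt [ 9.e-04  2.e-04 -1.e+00] F [-0.34 -0.81  4.  ] T [-0.054 -0.148  0.001] op 0.001 q6 -46.9
```

View pics/c5.png

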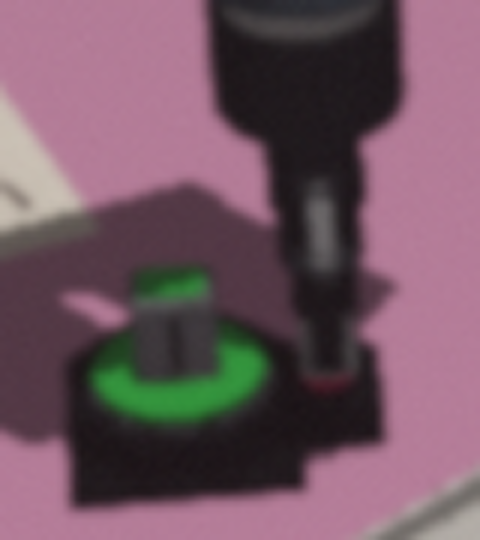

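>>> jog_arm(series=[[0,0,0,0.05,0,0,0],[0,0,0,0,0,0,0]])

```text
clock: 4.25
eef_pos: [549.2, 153.8, 26.0]
tcp_rot: [-0.865, 1.57, 0.225]
contact_force: [0.9, -0.1, 4.0]
opening: -0.0
```

>>> jog_arm(series=[[0,0,0,0.03,0,0,0],[0,0,0,0,0,0,0]])

```text
clock: 4.45
eef_pos: [549.2, 153.8, 25.9]
tcp_rot: [-0.872, 1.57, 0.218]
contact_force: [-0.7, 0.2, 7.2]
opening: 0.001
```

>>> jog_arm(series=[[0,0,0,0.02,0,0,0],[0,0,0,0,0,0,0]])

```text
clock: 4.65
eef_pos: [549.2, 153.8, 25.9]
tcp_rot: [-0.901, 1.57, 0.189]
contact_force: [-0.7, -1.4, 9.6]
opening: 0.001
```

>>> jog_arm(series=[[0,0,0,-1,0,0,0],[0,0,0,-3,0,0,0],[0,0,0,-4,0,0,0.6],[0,0,0,-2,0,0,0.6],[0,0,0,0,0,0,0.6],[0,0,0,0,0,0,0.6]])

```text
clock: 5.25
eef_pos: [548.5, 153.7, 125.4]
tcp_rot: [-0.706, 1.571, 0.384]
contact_force: [-0.1, 1.1, -0.5]
opening: 0.601
```

Run:
```python
from h import *
go([494.7,181.3,125],62.4)
for n in("top","side"):
    p,d=r.grab_frame(n); cv2.imwrite(f"pics/{n}3.png",p[:,:,::-1])
crop("side","pics/side3.png",205,150,80,90,6,"pics/c6.png")
```

```text
t 5.25 tcp [548.46 153.7  125.37] th 62.43 tilt [ 1.e-04  1.e-04 -1.e+00] F [-0.08  1.14 -0.48] T [-0.016 -0.003 -0.013] op 0.601 q6 -46.9
rotvec deg [0.03 0.01 0.01] shift cm before-turn axes [ 0.036  6.043 -0.041] after-turn axes [ 0.037  6.043 -0.044]
```

View pics/c6.png

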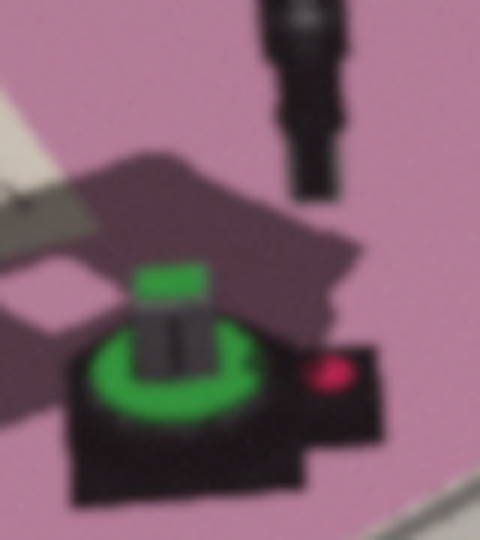

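The button now sits flush in its block at (330,372) in the crop, and the pack hasn't moved. Next I move over the pack.

>>> jog_arm(series=[[0,0,0,0,3,0,0.6],[0,0,0,0,3.04,-0.04,0.6],[0,0,0,0,0,0,0.6],[0,0,0,2.5,0,0,0.6],[0,0,0,2,0,0,0.6],[0,0,0,0,0,0,0.6],[0,0,0,0,0,0,0.6]])

```text
clock: 6.05
eef_pos: [494.8, 181.0, 79.7]
tcp_rot: [2.424, 1.569, -2.769]
contact_force: [1.1, 0.2, -0.3]
opening: 0.601
```

Run:
```python
from h import *
go([494.7,181.3,39.5],62.4)
for n in("top","side"):
    p,d=r.grab_frame(n); cv2.imwrite(f"pics/{n}4.png",p[:,:,::-1])
crop("side","pics/side4.png",205,140,80,100,6,"pics/c7.png")
```

```text
t 6.05 tcp [494.75 181.    79.68] th 62.42 tilt [-1.8e-03 -7.0e-04 -1.0e+00] F [ 1.06  0.16 -0.32] T [ 0.017 -0.036 -0.039] op 0.601 q6 -42.5
rotvec deg [ 0.02 -0.09 -0.07] shift cm before-turn axes [4.018 0.013 0.03 ] after-turn axes [4.018 0.018 0.024]
```

View pics/c7.png

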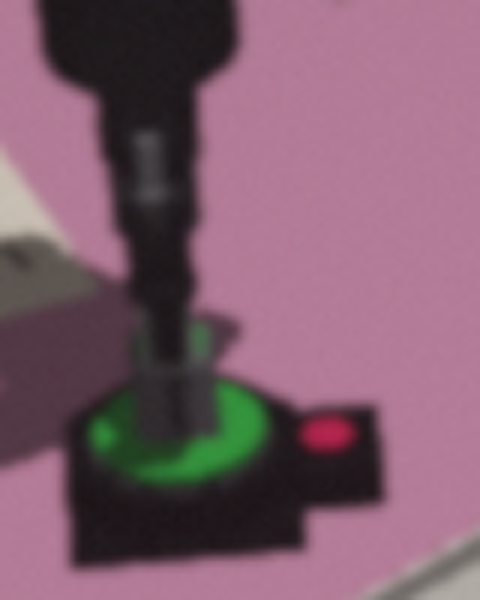

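Run:
```python
from h import *
j=np.array([.463,.886,0]);a=np.array([494.7,181.2,0])
for o,z in((30,86),(14,74),(14,54)): print(o,z,(proj("side",a-j*o+[0,0,z])-[205,140])*6)
```

```text
30 86 [[172.2521823  358.97057194]]
14 74 [[173.61629688 361.36135392]]
14 54 [[177.85177517 402.50776268]]
```

>>> jog_arm(series=[[0,0,0,2,0,0,0.6],[0,0,0,1.5,0.0,0,0.6],[0,0,0,0.5,0,0,0.6],[0,0,0,0,0,0,0.6]])

```text
clock: 6.55
eef_pos: [495.1, 181.3, 40.4]
tcp_rot: [2.441, 1.57, -2.753]
contact_force: [-0.5, 0.3, 0.8]
opening: 0.6
```

>>> jog_arm(series=[[0,0,0,0,0,0,0.4],[0,0,0,0,0,0,0.3],[0,0,0,0,0,0,0.3],[0,0,0,0,0,0,0.3]], force=20)

```text
clock: 6.95
eef_pos: [495.7, 181.5, 41.0]
tcp_rot: [-0.756, 1.569, 0.333]
contact_force: [0.2, -0.5, 3.4]
opening: 0.325
```

Run:
```python
from h import *
st()
```

```text
t 6.95 tcp [495.7  181.54  41.  ] th 62.43 tilt [ 1.5e-03  5.0e-04 -1.0e+00] F [ 0.17 -0.49  3.37] T [-0.017 -0.072  0.037] op 0.325 q6 -42.5
```

>>> jog_arm(series=[[0,0,0,0,0,0,0.3],[-3,0,0,0,0,0,0.3],[-3,0,0,0,0,0,0.3],[0,0,0,0,0,0,0.3]], force=40)

```text
clock: 7.35
eef_pos: [495.3, 181.5, 40.8]
tcp_rot: [-0.744, 1.57, 0.452]
contact_force: [-0.4, 0.4, 8.4]
opening: 0.32
```

Run:
```python
from h import *
st()
```

```text
t 7.35 tcp [495.35 181.54  40.79] th 68.54 tilt [ 7.e-04  3.e-04 -1.e+00] F [-0.42  0.4   8.44] T [-0.025  0.215  0.046] op 0.32 q6 -48.6
```

>>> jog_arm(series=[[-4,0,0,0,0,0,0.3],[-4,0,0,0,0,0,0.3],[-4,0,0,0,0,0,0.3],[-4,0,0,0,0,0,0.3],[0,0,0,0,0,0,0.3]])

```text
clock: 7.85
eef_pos: [495.2, 181.4, 40.8]
tcp_rot: [-1.179, 1.57, 0.297]
contact_force: [-0.4, -0.3, 7.4]
opening: 0.324
```

Run:
```python
from h import *
st()
```

```text
t 7.85 tcp [495.21 181.4   40.79] th 84.57 tilt [ 4.e-04  1.e-04 -1.e+00] F [-0.45 -0.31  7.38] T [-0.137  0.192  0.004] op 0.324 q6 -64.6
```

Torque about the axis is near zero, so I'll continue to about 46°.

>>> jog_arm(series=[[-4,0,0,0,0,0,0.3],[-4,0,0,0,0,0,0.3],[-4,0,0,0,0,0,0.3],[-4,0,0,0,0,0,0.3],[-4,0,0,0,0,0,0.3],[-4,0,0,0,0,0,0.3],[0,0,0,0,0,0,0.3]])

```text
clock: 8.55
eef_pos: [495.3, 181.4, 40.8]
tcp_rot: [-1.777, 1.57, 0.118]
contact_force: [-1.3, -0.6, 7.6]
opening: 0.323
```

Run:
```python
from h import *
st()
p,d=r.grab_frame("side"); cv2.imwrite(f"pics/side5.png",p[:,:,::-1])
crop("side","pics/side5.png",205,140,80,100,6,"pics/c8.png")
```

```text
t 8.55 tcp [495.28 181.36  40.8 ] th 108.58 tilt [ 6.e-04  1.e-04 -1.e+00] F [-1.33 -0.61  7.63] T [-0.26   0.119  0.044] op 0.323 q6 -88.6
```

View pics/c8.png

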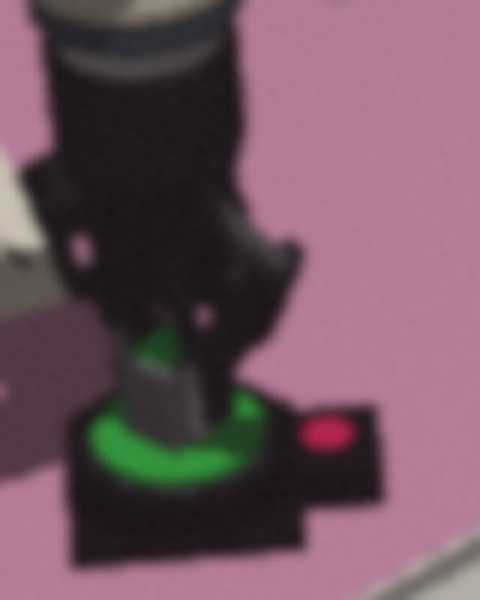

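The grip block has turned with the fingers. From here I use fine steps and watch Tz.

>>> jog_arm(series=[[-1.5,0,0,0,0,0,0.3],[-1.5,0,0,0,0,0,0.3],[0,0,0,0,0,0,0.3]])

```text
clock: 8.9
eef_pos: [495.3, 181.3, 40.8]
tcp_rot: [-1.832, 1.57, 0.114]
contact_force: [-1.7, -0.8, 7.2]
opening: 0.32
```

```bash
python3 -c "from h import *;st()"
```

```text
t 8.9 tcp [495.27 181.35  40.75] th 111.49 tilt [ 5.e-04  1.e-04 -1.e+00] F [-1.66 -0.78  7.23] T [-0.19   0.117  0.049] op 0.32 q6 -91.5
```

>>> jog_arm(series=[[-1.5,0,0,0,0,0,0.3],[0,0,0,0,0,0,0.3]])

```text
clock: 9.1
eef_pos: [495.3, 181.4, 40.8]
tcp_rot: [-1.818, 1.57, 0.154]
contact_force: [-1.0, -1.2, 8.1]
opening: 0.322
```

```bash
python3 -c "from h import *;st()"
```

```text
t 9.1 tcp [495.3  181.38  40.79] th 112.99 tilt [ 6.e-04  1.e-04 -1.e+00] F [-1.02 -1.16  8.06] T [-0.196  0.058 -0.03 ] op 0.322 q6 -93.0
```

>>> jog_arm(series=[[-1.5,0,0,0,0,0,0.3],[0,0,0,0,0,0,0.3]])

```text
clock: 9.3
eef_pos: [495.3, 181.3, 40.8]
tcp_rot: [-1.843, 1.57, 0.155]
contact_force: [-0.1, -0.4, 8.5]
opening: 0.316
```

```bash
python3 -c "from h import *;st()"
```

```text
t 9.3 tcp [495.29 181.35  40.79] th 114.48 tilt [ 6.e-04  1.e-04 -1.e+00] F [-0.06 -0.41  8.49] T [-0.173  0.152 -0.019] op 0.316 q6 -94.5
```

>>> jog_arm(series=[[-1.5,0,0,0,0,0,0.3],[0,0,0,0,0,0,0.3]])

```text
clock: 9.5
eef_pos: [495.3, 181.4, 40.8]
tcp_rot: [-1.887, 1.57, 0.138]
contact_force: [-1.6, -0.6, 9.2]
opening: 0.321
```

```bash
python3 -c "from h import *;st()"
```

```text
t 9.5 tcp [495.31 181.36  40.77] th 115.99 tilt [ 6.e-04  1.e-04 -1.e+00] F [-1.57 -0.6   9.22] T [-0.225  0.145  0.04 ] op 0.321 q6 -96.0
```

>>> jog_arm(series=[[-1.5,0,0,0,0,0,0.3],[0,0,0,0,0,0,0.3]])

```text
clock: 9.7
eef_pos: [495.3, 181.4, 40.8]
tcp_rot: [-1.9, 1.57, 0.151]
contact_force: [-0.7, -1.0, 7.5]
opening: 0.322
```

```bash
python3 -c "from h import *;st()"
```

```text
t 9.7 tcp [495.3  181.35  40.8 ] th 117.48 tilt [ 6.e-04  1.e-04 -1.e+00] F [-0.65 -1.03  7.54] T [-0.161  0.134 -0.014] op 0.322 q6 -97.5
```

>>> jog_arm(series=[[-1.5,0,0,0,0,0,0.3],[0,0,0,0,0,0,0.3]])

```text
clock: 9.9
eef_pos: [495.3, 181.4, 40.8]
tcp_rot: [-1.944, 1.57, 0.133]
contact_force: [-0.5, -0.9, 9.2]
opening: 0.323
```

```bash
python3 -c "from h import *;st()"
```

```text
t 9.9 tcp [495.33 181.37  40.8 ] th 118.99 tilt [ 7.e-04  1.e-04 -1.e+00] F [-0.53 -0.93  9.21] T [-0.169  0.061  0.095] op 0.323 q6 -99.0
```

>>> jog_arm(series=[[-1.5,0,0,0,0,0,0.3],[0,0,0,0,0,0,0.3]])

```text
clock: 10.1
eef_pos: [495.4, 181.3, 40.8]
tcp_rot: [-1.965, 1.57, 0.138]
contact_force: [-0.9, -0.7, 8.8]
opening: 0.324
```

```bash
python3 -c "from h import *;st()"
```

```text
t 10.1 tcp [495.36 181.33  40.79] th 120.48 tilt [ 7.e-04  1.e-04 -1.e+00] F [-0.88 -0.71  8.79] T [-0.195  0.094  0.085] op 0.324 q6 -100.5
```

>>> jog_arm(series=[[-1.5,0,0,0,0,0,0.3],[0,0,0,0,0,0,0.3]])

```text
clock: 10.3
eef_pos: [495.3, 181.4, 40.8]
tcp_rot: [-1.963, 1.57, 0.166]
contact_force: [-0.6, -1.5, 7.8]
opening: 0.328
```

```bash
python3 -c "from h import *;st()"
```

```text
t 10.3 tcp [495.32 181.35  40.77] th 121.98 tilt [ 6.e-04  1.e-04 -1.e+00] F [-0.61 -1.5   7.75] T [-0.147  0.041  0.05 ] op 0.328 q6 -102.0
```

>>> jog_arm(series=[[-1.5,0,0,0,0,0,0.3],[0,0,0,0,0,0,0.3]])

```text
clock: 10.5
eef_pos: [495.4, 181.4, 40.8]
tcp_rot: [-2.019, 1.57, 0.136]
contact_force: [-0.8, -0.8, 7.7]
opening: 0.324
```

```bash
python3 -c "from h import *;st()"
```

```text
t 10.5 tcp [495.37 181.35  40.78] th 123.49 tilt [ 7.e-04  1.e-04 -1.e+00] F [-0.79 -0.83  7.71] T [-0.217  0.039  0.054] op 0.324 q6 -103.5
```

61° so far and no stop yet.

>>> jog_arm(series=[[-1.5,0,0,0,0,0,0.3],[0,0,0,0,0,0,0.3]])

```text
clock: 10.7
eef_pos: [495.4, 181.3, 40.8]
tcp_rot: [-2.066, 1.57, 0.115]
contact_force: [-0.1, -1.0, 8.1]
opening: 0.321
```

```bash
python3 -c "from h import *;st()"
```

```text
t 10.7 tcp [495.36 181.34  40.78] th 124.99 tilt [ 7.e-04  1.e-04 -1.e+00] F [-0.06 -0.98  8.09] T [-0.176  0.05   0.041] op 0.321 q6 -105.0
```

>>> jog_arm(series=[[-1.5,0,0,0,0,0,0.3],[0,0,0,0,0,0,0.3]])

```text
clock: 10.9
eef_pos: [495.3, 181.3, 40.7]
tcp_rot: [-2.109, 1.57, 0.098]
contact_force: [-0.4, -0.7, 7.7]
opening: 0.321
```

```bash
python3 -c "from h import *;st()"
```

```text
t 10.9 tcp [495.34 181.32  40.75] th 126.48 tilt [ 6.e-04  1.e-04 -1.e+00] F [-0.38 -0.68  7.7 ] T [-0.205  0.058  0.048] op 0.321 q6 -106.5
```

>>> jog_arm(series=[[-1.5,0,0,0,0,0,0.3],[0,0,0,0,0,0,0.3]])

```text
clock: 11.1
eef_pos: [495.4, 181.3, 40.8]
tcp_rot: [-2.098, 1.57, 0.136]
contact_force: [-0.7, -1.3, 7.5]
opening: 0.323
```

```bash
python3 -c "from h import *;st()"
```

```text
t 11.1 tcp [495.4  181.34  40.79] th 127.98 tilt [ 7.e-04  1.e-04 -1.e+00] F [-0.72 -1.29  7.49] T [-0.259  0.003  0.04 ] op 0.323 q6 -108.0
```

>>> jog_arm(series=[[-1.5,0,0,0,0,0,0.3],[0,0,0,0,0,0,0.3]])

```text
clock: 11.3
eef_pos: [495.4, 181.4, 40.8]
tcp_rot: [-2.09, 1.57, 0.17]
contact_force: [-0.3, -0.7, 7.5]
opening: 0.321
```

```bash
python3 -c "from h import *;st()"
```

```text
t 11.3 tcp [495.38 181.36  40.79] th 129.48 tilt [ 8.e-04  1.e-04 -1.e+00] F [-0.35 -0.74  7.46] T [-0.159  0.093  0.082] op 0.321 q6 -109.5
```

>>> jog_arm(series=[[-1.5,0,0,0,0,0,0.3],[0,0,0,0,0,0,0.3]])

```text
clock: 11.5
eef_pos: [495.4, 181.3, 40.8]
tcp_rot: [-2.163, 1.57, 0.123]
contact_force: [-0.8, 0.1, 6.8]
opening: 0.318
```

```bash
python3 -c "from h import *;st()"
```

```text
t 11.5 tcp [495.35 181.33  40.77] th 130.98 tilt [ 7.e-04  1.e-04 -1.e+00] F [-0.75  0.09  6.79] T [-0.137  0.027  0.02 ] op 0.318 q6 -111.0
```

>>> jog_arm(series=[[-1.5,0,0,0,0,0,0.3],[0,0,0,0,0,0,0.3]])

```text
clock: 11.7
eef_pos: [495.4, 181.4, 40.8]
tcp_rot: [-2.164, 1.57, 0.148]
contact_force: [-0.9, -0.6, 7.3]
opening: 0.322
```

```bash
python3 -c "from h import *;st()"
```

```text
t 11.7 tcp [495.43 181.36  40.79] th 132.48 tilt [ 8.e-04  1.e-04 -1.e+00] F [-0.93 -0.6   7.32] T [-0.18   0.049  0.038] op 0.322 q6 -112.5
```

>>> jog_arm(series=[[-1.5,0,0,0,0,0,0.3],[0,0,0,0,0,0,0.3]])

```text
clock: 11.9
eef_pos: [495.4, 181.4, 40.8]
tcp_rot: [-2.2, 1.57, 0.139]
contact_force: [-1.2, 0.3, 6.5]
opening: 0.32
```

```bash
python3 -c "from h import *;st()"
```

```text
t 11.9 tcp [495.41 181.37  40.77] th 133.98 tilt [ 8.e-04  1.e-04 -1.e+00] F [-1.21  0.28  6.54] T [-0.197  0.011 -0.011] op 0.32 q6 -114.0
```

>>> jog_arm(series=[[-1.5,0,0,0,0,0,0.3],[0,0,0,0,0,0,0.3]])

```text
clock: 12.1
eef_pos: [495.1, 181.5, 40.8]
tcp_rot: [-1.32, 1.57, 1.044]
contact_force: [-1.9, 1.4, 9.3]
opening: 0.321
```

```bash
python3 -c "from h import *;st()"
```

```text
t 12.1 tcp [495.12 181.54  40.78] th 135.45 tilt [ 2.e-04  4.e-04 -1.e+00] F [-1.9   1.43  9.31] T [ 0.083  0.265 -0.079] op 0.321 q6 -115.5
```

Forces changed at about 73°, so I go to smaller steps.

>>> jog_arm(series=[[-0.5,0,0,0,0,0,0.3],[0,0,0,0,0,0,0.3]])

```text
clock: 12.3
eef_pos: [495.1, 181.6, 40.8]
tcp_rot: [-1.272, 1.57, 1.099]
contact_force: [-2.1, 1.0, 8.1]
opening: 0.322
```

```bash
python3 -c "from h import *;st()"
```

```text
t 12.3 tcp [495.15 181.56  40.82] th 135.89 tilt [ 3.e-04  6.e-04 -1.e+00] F [-2.07  1.01  8.05] T [ 0.054  0.241 -0.431] op 0.322 q6 -116.0
```

>>> jog_arm(series=[[-0.5,0,0,0,0,0,0.3],[0,0,0,0,0,0,0.3]])

```text
clock: 12.5
eef_pos: [495.1, 181.6, 40.8]
tcp_rot: [-0.937, 1.57, 1.442]
contact_force: [-1.1, 0.8, 8.0]
opening: 0.325
```

```bash
python3 -c "from h import *;st()"
```

```text
t 12.5 tcp [495.07 181.6   40.8 ] th 136.35 tilt [ 1.e-04  7.e-04 -1.e+00] F [-1.13  0.8   8.03] T [ 0.045  0.276 -0.66 ] op 0.325 q6 -116.4
```

The stop is met: Tz reaches -0.66 N·m at about 73–74°. Now I back off into the middle of the slot.

>>> jog_arm(series=[[0.8,0,0,0,0,0,0.3],[0,0,0,0,0,0,0.3]])

```text
clock: 12.7
eef_pos: [495.1, 181.6, 40.8]
tcp_rot: [-1.134, 1.57, 1.232]
contact_force: [-1.7, 0.9, 8.7]
opening: 0.322
```

```bash
python3 -c "from h import *;st()"
```

```text
t 12.7 tcp [495.08 181.58  40.78] th 135.57 tilt [ 2.e-04  5.e-04 -1.e+00] F [-1.65  0.89  8.69] T [ 0.09   0.336 -0.182] op 0.322 q6 -115.6
```

>>> jog_arm(series=[[0.7,0,0,0,0,0,0.3],[0,0,0,0,0,0,0.3]])

```text
clock: 12.9
eef_pos: [495.2, 181.6, 40.8]
tcp_rot: [-1.525, 1.57, 0.829]
contact_force: [-1.2, 0.7, 7.8]
opening: 0.321
```

```bash
python3 -c "from h import *;st()"
```

```text
t 12.9 tcp [495.16 181.58  40.78] th 134.9 tilt [ 4.e-04  4.e-04 -1.e+00] F [-1.19  0.71  7.79] T [ 0.063  0.196 -0.001] op 0.321 q6 -115.0
```

>>> jog_arm(series=[[0.5,0,0,0,0,0,0.3],[0,0,0,-0.1,0,0,0.3],[0,0,0,-0.1,0,0,0.3],[0,0,0,0,0,0,0.3]])

```text
clock: 13.3
eef_pos: [495.2, 181.6, 42.5]
tcp_rot: [-1.675, 1.57, 0.671]
contact_force: [-0.7, 2.4, 3.8]
opening: 0.322
```

```bash
python3 -c "from h import *;st()"
```

```text
t 13.3 tcp [495.22 181.55  42.49] th 134.43 tilt [ 5.e-04  4.e-04 -1.e+00] F [-0.67  2.41  3.8 ] T [ 0.414 -0.065 -0.043] op 0.322 q6 -114.5
```

>>> jog_arm(series=[[0,0,0,-0.1,0,0,0.3],[0,0,0,0,0,0,0.3]])

```text
clock: 13.5
eef_pos: [495.0, 181.3, 43.3]
tcp_rot: [2.181, 1.571, -1.756]
contact_force: [-0.3, 1.6, 1.8]
opening: 0.319
```

```bash
python3 -c "from h import *;st()"
```

```text
t 13.5 tcp [495.01 181.26  43.26] th 134.43 tilt [-0.e+00 -1.e-04 -1.e+00] F [-0.28  1.62  1.81] T [ 0.248 -0.019 -0.038] op 0.319 q6 -114.5
```

>>> jog_arm(series=[[0,0,0,-0.2,0,0,0.3],[0,0,0,-0.2,0,0,0.3],[0,0,0,0,0,0,0.3]])

```text
clock: 13.8
eef_pos: [494.7, 181.1, 47.3]
tcp_rot: [1.318, 1.57, -2.619]
contact_force: [0.2, 0.1, -1.4]
opening: 0.322
```

```bash
python3 -c "from h import *;st()"
```

```text
t 13.8 tcp [494.74 181.13  47.26] th 134.43 tilt [-5.e-04 -3.e-04 -1.e+00] F [ 0.2   0.1  -1.37] T [ 0.04  -0.014 -0.012] op 0.322 q6 -114.5
```

>>> jog_arm(series=[[0,0,0,-0.3,0,0,0.3],[0,0,0,-0.3,0,0,0.3],[0,0,0,0,0,0,0.3]])

```text
clock: 14.1
eef_pos: [495.3, 181.4, 53.7]
tcp_rot: [-2.014, 1.57, 0.332]
contact_force: [-0.1, -0.9, -1.7]
opening: 0.322
```

```bash
python3 -c "
from h import *;st()
p,d=r.grab_frame('side'); cv2.imwrite('pics/side6.png',p[:,:,::-1])
crop('side','pics/side6.png',205,130,80,100,6,'pics/c9.png')"
```

```text
t 14.1 tcp [495.26 181.41  53.73] th 134.43 tilt [ 6.e-04  2.e-04 -1.e+00] F [-0.07 -0.95 -1.74] T [-0.009  0.023  0.035] op 0.322 q6 -114.5
```

View pics/c9.png

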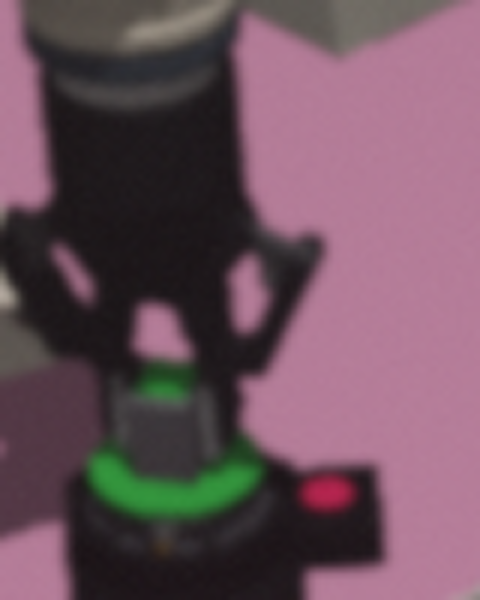

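>>> jog_arm(series=[[0,0,0,-1,0,0,0.3],[0,0,0,-2,0,0,0.3],[0,0,0,-2,0,0,0.3],[0,0,0,-1,0,0,0.3],[0,0,0,0,0,0,0.3],[0,0,0,0,0,0,0.3]])

```text
clock: 14.75
eef_pos: [494.8, 181.3, 113.1]
tcp_rot: [-2.112, 1.571, 0.234]
contact_force: [0.5, 0.6, -2.1]
opening: 0.323
```

```bash
python3 -c "
from h import *;go([543.5,2,114],134.43)"
```

```text
t 14.75 tcp [494.83 181.26 113.14] th 134.43 tilt [ 1.e-04  0.e+00 -1.e+00] F [ 0.52  0.63 -2.09] T [0.005 0.014 0.013] op 0.323 q6 -114.5
rotvec deg [ 0. -0.  0.] shift cm before-turn axes [ -0.086   9.073 -16.208] after-turn axes [ -0.086   9.073 -16.208]
```

>>> jog_arm(series=[[0,0,0,0,0.45,-0.81,0.3],[0,0,0,0,0.91,-1.62,0.3],[0,0,0,0,0.91,-1.62,0.3],[0,0,0,0,0.91,-1.62,0.3],[0,0,0,0,0.91,-1.62,0.3],[0,0,0,0,0.91,-1.62,0.3],[0,0,0,0,0.91,-1.62,0.3],[0,0,0,0,0.91,-1.62,0.3],[0,0,0,0,0.91,-1.62,0.3],[0,0,0,0,0.91,-1.62,0.3],[0,0,0,0,0.45,-0.81,0.3],[0,0,0,1,0,0,0.3],[0,0,0,2,0,0,0.3],[0,0,0,2,0,0,0.3],[0,0,0,1,0,0,0.3],[0,0,0,0,0,0,0.3],[0,0,0,0,0,0,0.3]])

```text
clock: 16.45
eef_pos: [543.4, 2.3, 53.2]
tcp_rot: [0.731, 1.57, 3.078]
contact_force: [-0.0, -0.5, -1.3]
opening: 0.324
```

```bash
python3 -c "
from h import *;st()
for n in('side','top'):
  p,d=r.grab_frame(n); cv2.imwrite(f'pics/{n}7.png',p[:,:,::-1])
crop('side','pics/side7.png',200,150,140,140,4,'pics/c10.png')"
```

```text
t 16.45 tcp [543.44   2.34  53.23] th 134.45 tilt [-5.e-04  0.e+00 -1.e+00] F [-0.02 -0.51 -1.34] T [ 0.055 -0.009 -0.032] op 0.324 q6 -134.4
```

View pics/c10.png

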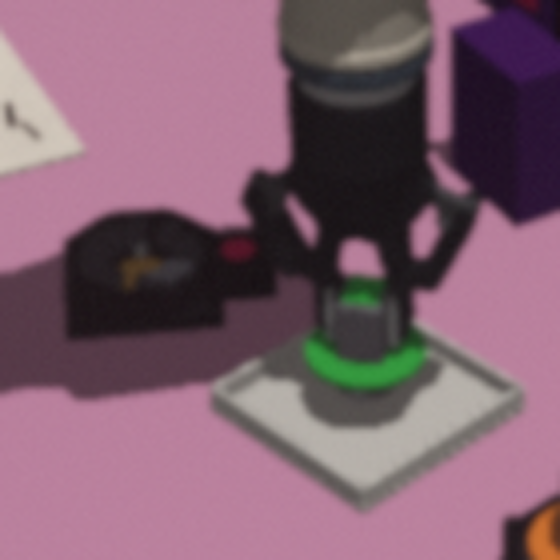

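>>> jog_arm(series=[[0,0,0,0.5,0,0,0.3],[0,0,0,0.5,0,0,0.3],[0,0,0,0.4,0,0,0.3],[0,0,0,0.2,0,0,0.3],[0,0,0,0,0,0,0.3],[0,0,0,0,0,0,0.3]])

```text
clock: 17.15
eef_pos: [543.5, 2.0, 37.2]
tcp_rot: [0.861, 1.571, -3.076]
contact_force: [-0.0, 0.1, -1.8]
opening: 0.318
```

>>> jog_arm(series=[[0,0,0,0.07,0,0,0.3],[0,0,0,0,0,0,0.3]])

```text
clock: 17.35
eef_pos: [543.6, 2.0, 36.6]
tcp_rot: [-2.487, 1.571, -0.141]
contact_force: [0.7, -0.2, -1.6]
opening: 0.321
```

>>> jog_arm(series=[[0,0,0,0.07,0,0,0.3],[0,0,0,0,0,0,0.3]])

```text
clock: 17.55
eef_pos: [543.5, 2.0, 35.9]
tcp_rot: [-2.958, 1.571, -0.612]
contact_force: [0.4, -0.3, -1.1]
opening: 0.319
```

>>> jog_arm(series=[[0,0,0,0.06,0,0,0.3],[0,0,0,0,0,0,0.3]])

```text
clock: 17.75
eef_pos: [543.5, 2.0, 35.2]
tcp_rot: [1.137, 1.571, -2.8]
contact_force: [-0.1, 0.2, -1.7]
opening: 0.322
```

>>> jog_arm(series=[[0,0,0,0.05,0,0,0.3],[0,0,0,0,0,0,0.3]])

```text
clock: 17.95
eef_pos: [543.6, 2.0, 34.8]
tcp_rot: [-2.464, 1.571, -0.118]
contact_force: [0.3, 0.4, -0.9]
opening: 0.322
```

>>> jog_arm(series=[[0,0,0,0.03,0,0,0.3],[0,0,0,0,0,0,0.3]])

```text
clock: 18.15
eef_pos: [543.6, 2.0, 34.8]
tcp_rot: [-2.21, 1.571, 0.136]
contact_force: [-2.3, -0.3, 4.8]
opening: 0.317
```

>>> jog_arm(series=[[0,0,0,0.03,0,0,0.3],[0,0,0,0,0,0,0.3]])

```text
clock: 18.35
eef_pos: [543.6, 2.0, 34.8]
tcp_rot: [-2.255, 1.571, 0.091]
contact_force: [-3.5, 0.1, 9.1]
opening: 0.322
```

The pack is on the tray floor. I'll ease off, then open slowly.

>>> jog_arm(series=[[0,0,0,-0.04,0,0,0.3],[0,0,0,0,0,0,0.34],[0,0,0,0,0,0,0.37],[0,0,0,0,0,0,0.42],[0,0,0,0,0,0,0.5],[0,0,0,0,0,0,0.6],[0,0,0,0,0,0,0.6]], force=20)

```text
clock: 19.05
eef_pos: [543.5, 2.0, 34.5]
tcp_rot: [1.351, 1.571, -2.586]
contact_force: [0.7, -0.9, 0.2]
opening: 0.603
```

```bash
python3 -c "
from h import *;st()
p,d=r.grab_frame('side'); cv2.imwrite('pics/side8.png',p[:,:,::-1])
crop('side','pics/side8.png',200,150,140,140,4,'pics/c11.png')"
```

```text
t 19.05 tcp [543.52   2.02  34.54] th 134.43 tilt [-0. -0. -1.] F [ 0.72 -0.9   0.22] T [-0.014 -0.014 -0.015] op 0.603 q6 -134.4
```

View pics/c11.png

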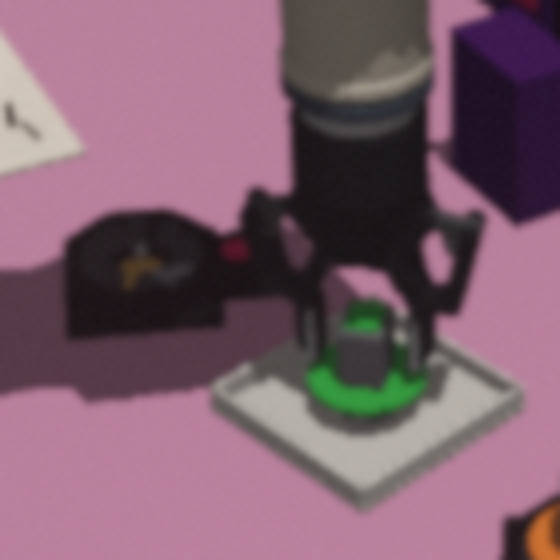

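The pack stands upright in the tray with clear gaps to both fingers. I retreat straight up.

>>> jog_arm(series=[[0,0,0,-0.5,0,0,0.6],[0,0,0,-1.5,0,0,0.6],[0,0,0,-3,0,0,0.6],[0,0,0,-4,0,0,0.6],[0,0,0,-4,0,0,0.6],[0,0,0,-4,0,0,0.6],[0,0,0,0,0,0,0.6],[0,0,0,0,0,0,0.6],[0,0,0,0,0,0,0.6]])

```text
clock: 20.0
eef_pos: [542.6, 2.0, 203.6]
tcp_rot: [0.791, 1.569, 3.137]
contact_force: [-1.1, 0.4, -1.1]
opening: 0.599
```

```bash
python3 -c "
from h import *;st()
p,d=r.grab_frame('side'); cv2.imwrite('pics/side9.png',p[:,:,::-1])
crop('side','pics/side9.png',180,150,220,170,3,'pics/c12.png')"
```

```text
t 20.0 tcp [542.63   2.   203.59] th 134.43 tilt [-0.0017  0.     -1.    ] F [-1.13  0.38 -1.13] T [0.024 0.042 0.029] op 0.599 q6 -134.4
```

View pics/c12.png

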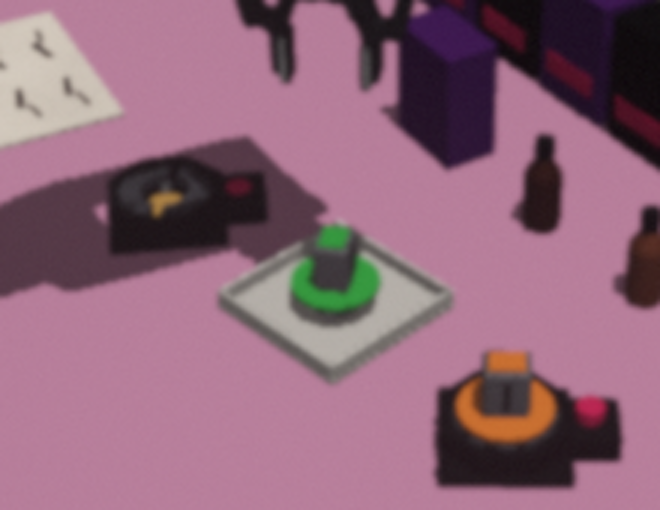

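Pack upright and centred in the tray at about (335,275); the orange pack's button is still up; everything else undisturbed.

```bash
python3 -c "
from rig import r
print(r.sign_off())"
```

```text
the job is handed in; nothing more can be done
None
```

The green-collared pack is out of its dock and standing upright near the middle of the white tray. I handed the job in at about 20 s of the 72 s allowed.

- **Button:** I pushed it in until it bottomed, with the fingertips at 25.9 mm and about 10 N at the wrist. It stayed flush after I lifted off.
- **Twist:** I turned the pack anticlockwise and felt the stop about 73° from locked. The moment peaked at 0.66 N·m and the pack did not slip in the grip. I then backed off about 1°.
- **Lift:** The pack came straight out without catching, and the wrist then read only its weight of about 1.7 N.
- **Set down:** I lowered it in steps of 0.3 to 0.7 mm until it touched the tray floor, with about 9 N at most. I eased off before opening the fingers and moved straight up.

The last side picture shows the pack upright in the tray with the gripper clear. The orange pack, its raised button, the bottles and the carton in view look as they were. I did not take a final top view, so I did not re-check the pen, though the arm never went near it.

The two cameras disagreed by about 3 mm on where the dock's axis was. I used a value in between, and sideways forces stayed under about 3 N throughout the turn and lift.

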